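Set the banding jig's end stop and bring the gift tin up to it

ROBOT

A 7-joint arm with a two-finger parallel gripper is mounted at the origin on a cart in front of the work surface, level with it; the furniture and walls round the work are solid. World frame = base frame: x ahead of the robot, y to its left, z up, the work surface at z = 0. Lengths are in m, angles in rad, forces in N, time in s.
With the tool pointing down it reaches from about 0.4 to 0.9 m from the base axis. Payload 5.5 kg.
Tool frame: the origin (TCP) lies on the centre line of the jaws, within the pads' length; the fingertips stand 17 mm ahead of it and the grasp point (between the pads) lies 2 mm behind it (tip_extent is the distance from the TCP to the fingertips, in m); z points along the fingers, y is the line along which they close (so a half turn about z gives the same grasp; the last joint's range is limited). The gripper opens to 92 mm and grips with 3 to 60 N. Pads are 19 mm wide; open, the fingers measure 130 mm over their backs; the gripper's body (75 mm by 190 mm) begins 47 mm behind the grasp point.
Start: joints at [1.378, 0.501, -0.427, 1.55, 0.221, 1.138, -0.21], TCP at [0.286, -0.584, 0.244] pointing down, gripper open.
Joint ranges: [-2.88, 2.88], [-0.31, 2.03], [-1.54, 1.56], [0.2, 2.42], [-1.41, 4.55], [0.19, 2.02], [-2.57, 2.57]. Speed limits (rad/s): [2.57, 2.57, 3.14, 3.14, 3.14, 3.14, 3.14].

INTERFACE

Orientations are given as a unit quaternion [x, y, z, w].
In Python, from rig import state, grab_frame, camera_info, finish_job, recognise, tip_extent gives the robot as it stands.
- The arm moves only by the tool apply_moves, never from a script. Its argument "commands" is a list of rows, each a list of 7 numbers: the closure, from 0 (fully open) to 1 (shut), then the shift along the world's x, y, z each as a share of 0.2 m, from -1 to 1, then the turn, a rotation vector about the world's x, y, z each as a share of 180 degrees, from -1 to 1. In form: [[fingers, x, y, z, rx, ry, rz], ...]. A call has 1 to 10 rows; each row is the pose to reach, as a shift and turn from the pose commanded when the call began, turning the shorter way round; what a row does not reach only later rows make up. A row lasts 1/10 s, in which the tool goes at most 50 mm and 8.59 degrees, less where a joint would pass 70% of its speed; a pose out of reach is approached as far as the arm can. A call with a number of a shift or a turn outside -1 to 1 is refused whole. A call with a gripper value outside its range is refused whole. The fingers move at their own pace and stop on an object; "force" is the grip in N (left out, the last holds). Time passes only in rows, so rows that repeat a pose let the fingers close. It gives the time, the measured TCP pose, the force, the opening and the grip force at its end, in the units of the state.
- state(): the state, without advancing time (a new reading comes with each control period).
- grab_frame(name): name is "scene" or "top" or "wrist"; returns the picture (400x640x3 uint8, red, green, blue); there is no depth.
- camera_info(name): a dict with "mtx" (3x3 intrinsics, pixels), "pose" (4x4, takes a point from camera to world coordinates); the wrist camera has in their place "tool_from_camera" (4x4, takes a point from camera to tool coordinates, whose origin is the TCP and whose axes are the flange's). Camera axes: x right, y up, looking along -z (the intrinsics and any distortion apply to the point x, -y, -z); pixel columns grow to the right and rows downward; lengths in m; the calibration is good to about 2 mm. The wrist camera is an equidistant fisheye: a pixel r from the principal point sees the ray r / f radians off the axis. A picture is of the moment at which its call begins: read the wrist's pose just before it. camera_info takes no time and is no camera call.
- finish_job(): hands the job in; it is judged then, once.
Trained networks look in the newest picture that a camera, given by its name, has taken for a name from the list of things; names that differ only in an ending like _2 or _b are one class to them, and where a whole thing is asked for, a point or a joint stands for the part that bears it (a point fixed in the world has none). Each returns a list of dicts, best first, with "confidence" (0 to 1); they miss things now and then, are a little off and sometimes report something else, mostly with a low value. They report only what shows in the picture. A call takes as long as a camera call.
- recognise(camera, query): "rect" ([left, top, right, bottom] in pixels, round what is visible of it).
The state is a dict: "time": time; "q": joint angles; "dq": joint speeds; "tau": joint torques, N m; "position": TCP position; "orientation": TCP orientation; "wrist_force": force on the tool from outside, world axes, zero at the start; "moment": the same for the moment, N m; "grip_width": opening from 0.0 (shut) to 1.0 (fully open); "gripper_force": force on a finger pad.
Only numpy, scipy, OpenCV 4.12 (cv2) and the standard library are available. Lean on these libraries where they do the work, as an engineer would, in place of code of your own. Each camera call takes 0.05 s, during which the arm holds its last target. There are 200 camera calls.

TASK

Get the gift tin ready for a paper band round its middle, by pushing only: gently push the banding jig's end stop along its rail until it clicks down into the middle one of the three notches and stays there. Then push the tin, flat on the board, back square against the long fence and along it until its end rests against the stop, without knocking the stop out of its notch. Do not pinch or lift anything, leave the things round the jig where they are, and finish clear of everything.

Things in the scene. Friction and masses are not known exactly. Their poses are not given: they have to be found in the camera images.
- jig: Fixed jig: white board 134 (x) by 300 (y) mm, top 18 mm above the table. Origin on the table at the board's mid length; y runs along the board from the stop's end to the tin's end, x from the open front edge (x = -63 mm) to the aluminium fence at the back, whose front face is at x = +40 mm, 20 mm high. A band groove 40 mm wide, 5 mm deep crosses the board at y = 0; the tin slides over it.
- stop (a joint): Slide of the end stop, m: 0 at the rail's outer end, growing in the jig's +y, to 0.078. A spring roller drops into the outer notch at 0.026, middle 0.050, inner 0.070; within about 4 mm it pulls itself in and the black knob sinks 3 mm. Between notches it drags with 2 N and stays put; leaving a notch takes 8 to 13 N, and the push falls to nothing as it drops in. Starts at 0 to 0.040.
- stop_back (a point): Point on the outer (-y) flat face of the stop plate, 18 mm above the board, where a finger can push it towards the tin. The aluminium plate crosses the board: 12 mm thick in y, jig x = -40 to +38 mm, 2 to 34 mm above the board. At the fence it joins a carriage (jig x = 34 to 71 mm) that reaches 12 mm farther to -y and, with its knob, about 55 mm above the board.
- stop_face (a point): Point on the inner (+y) flat face of the stop plate, where the tin comes to rest; 12 mm from stop_back, 18 mm above the board. At joint value q the face is at jig y = q - 0.105 m; in the middle notch at y = -55 mm.
- tin: Closed green gift tin, 72 (x) by 110 (y) by 37 mm, 0.2 kg, drags with 1 to 3 N, on the board's +y end, about 10 to 25 mm off the fence, a bit askew. Origin at the centre of its underside, y along its length, +x to the fence. Front of lid at x = -37, body back at x = +33 (meets the fence), lid ends at y = -55 and +55 mm; lid rim 26 to 37 mm high. Home: origin at jig x = 7, y = 0, z = 18 mm.
- carton: Bystander: standing wine-red folding carton, 44 by 66 by 96 mm, right of the jig; origin under its centre.
- spool: Bystander: spool of gold ribbon lying flat, 66 mm across, 26 mm high, behind the left end of the jig; origin under its centre.
- jar: Bystander: glass jar of brown spread with a black lid, 68 mm across, 66 mm high, behind the jig; origin under its centre.
- notch_middle (a point): Mouth of the middle notch of the steel strip on top of the fence (the stop's rail), 27 mm above the board, at jig x = 53, y = -67 mm. The notches are V grooves across the strip, 9 mm wide and 4.5 mm deep; the outer one is at y = -91 mm, the inner one at y = -47 mm.

How it is judged:
On the way, in this order (a step that is already met when the one before it is completed fails the run):
1. the end stop sits in the middle notch (value of joint stop between 0.0482 and 0.0518 m and velocity of joint stop between -0.005 and 0.005 m/s), for 0.3 s.
2. the tin lies square against the fence and the stop, over the groove, with the stop still in the middle notch (value of joint stop between 0.0482 and 0.0518 m and y of tin in the frame of jig between -0.003 and 0.003 m and x of tin in the frame of jig between 0.004 and 0.01 m and angle between the y axis of tin and the y axis of jig, either way round below 0.04 rad and z of tin in the frame of jig below 0.021 m), for 0.2 s.
At the end, for the whole second after the job is handed in: The stop is within 1.8 mm of the middle notch (joint value 0.050 m) and at rest; the tin lies flat on the board, its centre within 3 mm along the rail of the middle of the groove, its back against the fence within 3 mm, square to the fence within 0.04 rad, at rest (all of step 2 and linear speed of tin below 0.01 m/s and velocity of joint stop between -0.005 and 0.005 m/s); the robot touches nothing.
It fails at once if the tin is lifted or tipped (z of tin in the frame of jig above 0.026 m or angle between tin's own z axis and vertical above 0.15 rad).
It fails at once if the tin is pinched or pressed hard (contact force between the fingers and tin above 40 N).
It fails at once if the stop is gripped or rammed (contact force between the fingers and stop above 40 N).
It fails at once if a thing beside the jig is disturbed (distance of any of carton, spool, jar from where it was at the start of the episode above 0.015 m).
It also fails if it takes over 72 s, if anything falls off the work surface, if the arm or the gripper's body presses on something with over 40 N, if the wrist force passes 120 N, or if a joint passes its speed limit or range.

## Working session

There is one attempt and no reset: what is moved stays moved. The work goes in short steps, Python scripts to look and compute and a tool call to move; the robot and the scene stay as the last step left them, time stands still between calls to the robot, and variables do not carry over. Pictures are saved under pics/ and viewed, at most 10 in all, crops included, and the job is handed in when it is done.

Besides the shell and the picture viewer there is one more tool, called after "Request:" by a JSON object that holds its "fn" and its "kwargs", one argument or row to a line. apply_moves: Moves the arm, as the interface text tells. Its arguments: {"type":"object","properties":{"commands":{"type":"array","items":{"type":"array","items":{"type":"number"}}},"force":{"type":"number"}},"required":["commands"]}

```bash
mkdir -p pics; ls; python3 - <<'E'
from rig import *
import cv2, numpy as np
s=state(); print({k:np.round(s[k],3) for k in ('time','position','orientation','grip_width','wrist_force')}, tip_extent)
for c in ("scene","top"):
    im=grab_frame(c); cv2.imwrite(f"pics/{c}0.png",im[:,:,::-1])
    i=camera_info(c); print(c,np.round(i["mtx"],1).tolist(),np.round(i["pose"],4).tolist(),[k for k in i])
    for n in ("jig","stop","tin","notch_middle","carton","spool","jar"):
        try: print(n,[(np.round(d["rect"]).tolist(),round(d["confidence"],2)) for d in recognise(c,n)[:2]])
        except Exception as e: print(n,e)
E
```

```text
pics
{'time': np.float64(0.0), 'position': array([ 0.286, -0.583,  0.243]), 'orientation': array([ 0.974,  0.226, -0.   , -0.001]), 'grip_width': np.float64(1.003), 'wrist_force': array([-0.017, -0.086,  0.373])} 0.017
scene [[448.3, 0.0, 318.8], [0.0, 448.3, 198.3], [0.0, 0.0, 1.0]] [[-0.8644, 0.2708, -0.4236, 0.1804], [-0.5027, -0.4566, 0.734, 0.2548], [0.0053, 0.8475, 0.5308, 0.5459], [0.0, 0.0, 0.0, 1.0]] ['mtx', 'pose']
jig [([279.0, 186.0, 403.0, 316.0], 0.68)]
stop [([331.0, 187.0, 382.0, 223.0], 0.79)]
tin [([311.0, 231.0, 373.0, 295.0], 0.98)]
notch_middle [([278.0, 186.0, 400.0, 312.0], 0.63)]
carton [([383.0, 148.0, 421.0, 197.0], 0.78)]
spool [([192.0, 267.0, 240.0, 306.0], 0.89)]
jar [([187.0, 212.0, 228.0, 264.0], 0.7)]
top [[427.9, 0.0, 317.4], [0.0, 427.9, 196.8], [0.0, 0.0, 1.0]] [[0.0243, 0.9956, -0.091, 0.4588], [-0.9997, 0.0242, -0.0019, -0.395], [0.0003, 0.091, 0.9959, 1.0721], [0.0, 0.0, 0.0, 1.0]] ['mtx', 'pose']
jig [([238.0, 196.0, 368.0, 261.0], 0.69)]
stop [([342.0, 197.0, 350.0, 243.0], 0.58)]
tin [([247.0, 220.0, 298.0, 256.0], 0.97), ([338.0, 196.0, 349.0, 242.0], 0.57)]
notch_middle [([239.0, 195.0, 366.0, 263.0], 0.56)]
carton [([399.0, 220.0, 438.0, 244.0], 0.86)]
spool [([208.0, 160.0, 238.0, 188.0], 0.76)]
jar [([239.0, 119.0, 268.0, 152.0], 0.87)]
```

```bash
python3 - <<'E'
import cv2, numpy as np
a=cv2.imread("pics/top0.png")[100:280,190:450]; a=cv2.resize(a,None,fx=3,fy=3,interpolation=cv2.INTER_CUBIC); cv2.imwrite("pics/top0c.png",a)
b=cv2.imread("pics/scene0.png")[130:330,170:430]; b=cv2.resize(b,None,fx=3,fy=3,interpolation=cv2.INTER_CUBIC); cv2.imwrite("pics/scene0c.png",b)
E
```

```text
(no output)
```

View pics/top0c.png

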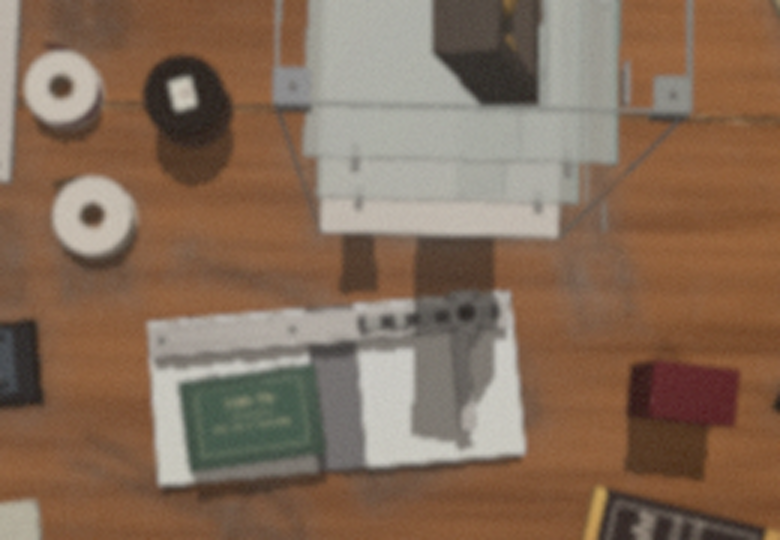

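View pics/scene0c.png

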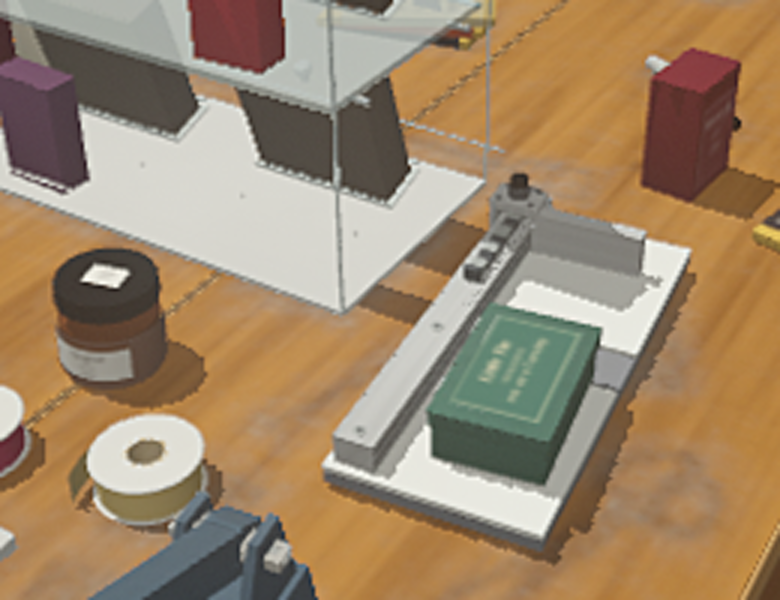

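Top view: the board's corners are at about (239,207), (360,197), (365,252) and (242,263) in full-image pixels. The tin is on the left end, and the stop is at the right end with its knob near (346,204). A glass showcase stands about 45 mm behind the jig, and the carton is to the right.

```bash
cat > h.py <<'E'
from rig import *
import cv2, numpy as np
from scipy.optimize import least_squares
def unproj(c,uv,z):
    i=camera_info(c); uv=np.atleast_2d(np.asarray(uv,float)); K=i["mtx"]; T=np.array(i["pose"])
    d=np.c_[(uv[:,0]-K[0][2])/K[0][0],-(uv[:,1]-K[1][2])/K[1][1],-np.ones(len(uv))]@T[:3,:3].T
    return T[:3,3]+d*((z-T[2,3])/d[:,2])[:,None]
E
python3 - <<'E'
from h import *
hsv=cv2.cvtColor(cv2.imread("pics/top0.png"),cv2.COLOR_BGR2HSV)
roi=np.zeros(hsv.shape[:2],np.uint8); roi[190:270,230:375]=1
H,S,V=cv2.split(hsv)
def big(m):
    m=cv2.morphologyEx(m,cv2.MORPH_OPEN,np.ones((3,3),np.uint8))
    cs,_=cv2.findContours(m,cv2.RETR_EXTERNAL,cv2.CHAIN_APPROX_NONE); return max(cs,key=cv2.contourArea)
green=big((((H>60)&(H<95)&(S>70)).astype(np.uint8))*roi)
r=cv2.minAreaRect(green); print("tin px",r)
w=unproj("top",cv2.boxPoints(r),0.055)[:,:2]; print("tin top corners",np.round(w,4).tolist(),"c",w.mean(0).round(4))
brd=big((((S<70)).astype(np.uint8)|((H>60)&(H<95)).astype(np.uint8))*roi)
r=cv2.minAreaRect(brd); print("board px",r); w=unproj("top",cv2.boxPoints(r),0.018)[:,:2]; print(np.round(w,4).tolist(),w.mean(0).round(4))
P=lambda c,x,y:[(c[0]+x/3),(c[1]+y/3)]
T=(190,100);Sc=(170,130)
print("picks top board BL BR TR TL",unproj("top",[P(T,157,488),P(T,525,455),P(T,510,291),P(T,148,321)],.018).round(4).tolist())
print("scene board: near-left(fence,tin end) near-right, far-right",unproj("scene",[P(Sc,325,466),P(Sc,543,540),P(Sc,690,252)],.018).round(4).tolist())
print("knob top",unproj("top",P(T,467,312),.073).round(4),unproj("scene",P(Sc,519,180),.073).round(4))
print("case base",unproj("top",[P(T,320,237),P(T,560,237)],.0).round(3).tolist(),unproj("scene",[P(Sc,340,310),P(Sc,487,182)],.0).round(3).tolist())
print("carton top/base", unproj("top",[P(T,630,365),P(T,630,425)],.096).round(3).tolist())
E
```

```text
Traceback (most recent call last):
ValueError: max() iterable argument is empty
```

```bash
python3 - <<'E'
from h import *
im=cv2.imread("pics/top0.png"); hsv=cv2.cvtColor(im,cv2.COLOR_BGR2HSV)
for p in [(252,245),(290,250),(240,255),(330,230),(360,240),(300,210),(230,240),(305,245)]: print(p,im[p[1],p[0]],hsv[p[1],p[0]])
roi=np.zeros(hsv.shape[:2],np.uint8); roi[190:270,230:375]=1
H,S,V=cv2.split(hsv); b,g,r_=[x.astype(int) for x in cv2.split(cv2.GaussianBlur(im,(3,3),0))]
def big(m):
    m=(m.astype(np.uint8)*roi)
    cs,_=cv2.findContours(m,cv2.RETR_EXTERNAL,cv2.CHAIN_APPROX_NONE); return max(cs,key=cv2.contourArea)
r=cv2.minAreaRect(big(g-r_>18)); print("tin px",r)
w=unproj("top",cv2.boxPoints(r),0.055)[:,:2]; print("tin top corners",np.round(w,4).tolist(),"c",w.mean(0).round(4))
r=cv2.minAreaRect(big(r_-b<22)); print("board px",r); w=unproj("top",cv2.boxPoints(r),0.018)[:,:2]; print(np.round(w,4).tolist(),w.mean(0).round(4))
P=lambda c,x,y:[(c[0]+x/3),(c[1]+y/3)]
T=(190,100);Sc=(170,130)
print("picks top board BL BR TR TL",unproj("top",[P(T,157,488),P(T,525,455),P(T,510,291),P(T,148,321)],.018).round(4).tolist())
print("scene board: near-left(fence,tin end) near-right, far-right",unproj("scene",[P(Sc,325,466),P(Sc,543,540),P(Sc,690,252)],.018).round(4).tolist())
print("knob top",unproj("top",P(T,467,312),.073).round(4),unproj("scene",P(Sc,519,180),.073).round(4))
print("case base",unproj("top",[P(T,320,237),P(T,560,237)],.0).round(3).tolist(),unproj("scene",[P(Sc,340,310),P(Sc,487,182)],.0).round(3).tolist())
print("carton top/base", unproj("top",[P(T,630,365),P(T,630,425)],.096).round(3).tolist())
E
```

```text
(252, 245) [ 92 101  94] [ 53  23 101]
(290, 250) [69 81 67] [64 44 81]
(240, 255) [ 65  89 123] [ 12 120 123]
(330, 230) [110 119 121] [ 25  23 121]
(360, 240) [187 195 197] [ 24  13 197]
(300, 210) [164 171 177] [ 16  19 177]
(230, 240) [ 57  86 126] [ 13 140 126]
(305, 245) [109 111 115] [ 10  13 115]
tin px ((278.51763916015625, 244.72938537597656), (3.3746464252471924, 23.16234588623047), 85.60128784179688)
tin top corners [[0.4371, -0.2763], [0.4426, -0.3307], [0.4347, -0.3316], [0.4292, -0.2772]] c [ 0.4359 -0.3039]
board px ((301.19805908203125, 229.48020935058594), (56.71712112426758, 121.89205932617188), 84.2894058227539)
[[0.5243, -0.197], [0.5617, -0.4958], [0.4234, -0.5117], [0.3869, -0.2164]] [ 0.4741 -0.3552]
picks top board BL BR TR TL [[0.3894, -0.2138, 0.018], [0.4233, -0.5126, 0.018], [0.5573, -0.4983, 0.018], [0.5252, -0.2009, 0.018]]
scene board: near-left(fence,tin end) near-right, far-right [[0.5211, -0.2003, 0.018], [0.3897, -0.2124, 0.018], [0.4233, -0.5085, 0.018]]
knob top [[ 0.5349 -0.4596  0.073 ]] [[ 0.5312 -0.452   0.073 ]]
case base [[0.601, -0.339, 0.0], [0.606, -0.541, 0.0]] [[0.611, -0.347, 0.0], [0.606, -0.546, 0.0]]
carton top/base [[0.496, -0.583, 0.096], [0.45, -0.583, 0.096]]
```

Request:
{"fn": "apply_moves", "kwargs": {
  "commands": [
    [1,0.1,0.05,0,0,0,0.04],
    [1,0.2,0.1,0,0,0,0.08],
    [1,0.3,0.15,0,0,0,0.125],
    [1,0.42,0.2,-0.05,0,0,0.17],
    [1,0.54,0.25,-0.1,0,0,0.215],
    [1,0.66,0.31,-0.15,0,0,0.26],
    [1,0.78,0.37,-0.2,0,0,0.305],
    [1,0.88,0.42,-0.2,0,0,0.35],
    [1,0.95,0.453,-0.2,0,0,0.392],
    [1,0.95,0.453,-0.2,0,0,0.392]
  ],
  "force": 20
}}

```text
time: 1.8
position: [0.4789, -0.4905, 0.2036]
orientation: [0.663, 0.749, 0.001, 0.0]
wrist_force: [0.9, -0.1, -0.3]
grip_width: 0.177
gripper_force: 0.0
```

```bash
python3 - <<'E'
from h import *
s=state(); print({k:np.round(s[k],4) for k in ('time','q','position','orientation','grip_width','wrist_force')})
im=grab_frame("wrist"); cv2.imwrite("pics/w1.png",im[:,:,::-1])
i=camera_info("wrist"); print({k:np.round(v,4).tolist() for k,v in i.items()})
for n in ("stop","tin","carton"): print(n,[(np.round(d["rect"]).tolist(),round(d["confidence"],2)) for d in recognise("wrist",n)[:1]])
P=lambda x,y:[190+x/3,100+y/3]
w=unproj("top",[P(180,382),P(316,366),P(325,458),P(192,470)],.055)[:,:2]
c,t=np.cos(.1134),np.sin(.1134); R=np.array([[c,-t],[t,c]]); print("tin corners in jig",((w-[.4691,-.3563])@R).round(4).tolist())
E
```

```text
{'time': np.float64(1.8), 'q': array([ 1.2144,  0.6658, -0.6966,  1.4817,  0.4448,  1.1562,  0.5648]), 'position': array([ 0.4789, -0.4905,  0.2036]), 'orientation': array([6.628e-01, 7.488e-01, 1.400e-03, 1.000e-04]), 'grip_width': np.float64(0.1768), 'wrist_force': array([ 0.9144, -0.147 , -0.3213])}
{'mtx': [[309.7069, 0.0, 321.7819], [0.0, 309.7069, 197.9567], [0.0, 0.0, 1.0]], 'tool_from_camera': [[0.0001, 0.962, 0.2731, 0.0735], [1.0, -0.0001, 0.0003, -0.0011], [0.0003, 0.2731, -0.962, -0.1414], [0.0, 0.0, 0.0, 1.0]]}
stop [([288.0, 144.0, 406.0, 179.0], 0.81)]
tin [([280.0, 1.0, 358.0, 46.0], 0.82)]
carton [([298.0, 290.0, 331.0, 314.0], 0.73)]
tin corners in jig [[0.0198, 0.1198], [0.0228, 0.0117], [-0.0498, 0.0108], [-0.0498, 0.1156]]
```

View pics/w1.png

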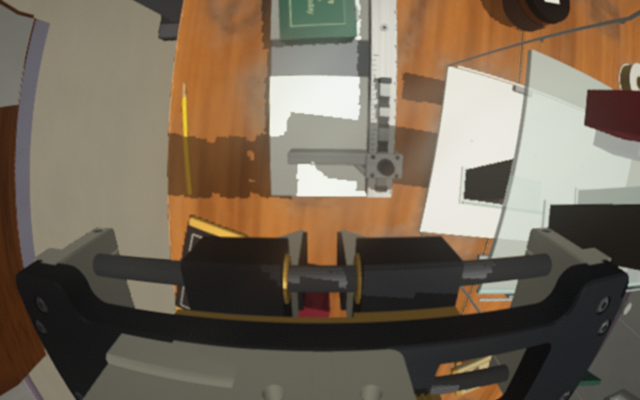

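The wrist view shows the stop plate spanning columns 290–370 at rows 150–164. The knob is near (386,167), the board's end edge at row ~196, and the carton behind the fingers.

```bash
cat >> h.py <<'E'
from scipy.spatial.transform import Rotation as Ro
O=np.array([.4691,-.3563]); TH=.1134
def tojig(w):
    c,t=np.cos(TH),np.sin(TH); return (np.asarray(w)[...,:2]-O)@np.array([[c,-t],[t,c]])
def wunproj(s,uv,z):
    i=camera_info("wrist"); K=np.array(i["mtx"]); C=np.array(i["tool_from_camera"]); out=[]
    Rw=Ro.from_quat(s["orientation"]).as_matrix(); uv=np.atleast_2d(np.asarray(uv,float))
    d=(uv-K[:2,2])/K[0,0]; r=np.linalg.norm(d,axis=1)
    v=np.c_[d[:,0]/r*np.sin(r),-d[:,1]/r*np.sin(r),-np.cos(r)]@C[:3,:3].T@Rw.T
    o=np.array(s["position"])+Rw@C[:3,3]
    return o+v*((np.broadcast_to(z,len(v))-o[2])/v[:,2])[:,None]
E
python3 - <<'E'
from h import *
s=state(); im=cv2.imread("pics/w1.png"); g=cv2.cvtColor(im,cv2.COLOR_BGR2GRAY)
for c in (300,315,330,345): print(c,g[142:170,c].tolist(), g[188:202,c].tolist())
n=["board BR","board TR","plate back L","plate back R","plate tip corner front","knob","front edge at far"]
w=wunproj(s,[(271,196),(391,196),(290,163),(365,164),(290,150),(386,167),(271,30)],[.018,.018,.052,.052,.052,.073,.018])
for a,b,c in zip(n,w.round(4),tojig(w).round(4)): print(a,b,c)
E
```

```text
300 [158, 159, 159, 158, 158, 152, 136, 118, 108, 114, 122, 128, 128, 126, 125, 125, 126, 129, 128, 127, 125, 157, 219, 241, 243, 242, 242, 242] [243, 243, 243, 243, 243, 244, 243, 233, 178, 128, 119, 120, 121, 118]
315 [162, 163, 161, 161, 162, 160, 146, 125, 115, 118, 126, 132, 133, 129, 128, 129, 130, 130, 129, 127, 131, 140, 153, 175, 194, 215, 233, 239] [243, 243, 243, 243, 244, 244, 244, 236, 180, 127, 118, 120, 124, 123]
330 [163, 162, 162, 162, 162, 160, 145, 126, 116, 120, 124, 131, 132, 132, 127, 127, 129, 129, 130, 128, 126, 126, 133, 147, 154, 156, 157, 156] [243, 243, 243, 243, 243, 244, 243, 237, 184, 135, 128, 132, 133, 134]
345 [161, 161, 161, 160, 160, 158, 148, 128, 115, 115, 119, 125, 130, 130, 125, 125, 125, 127, 126, 126, 124, 124, 130, 142, 151, 156, 156, 155] [242, 242, 242, 242, 242, 242, 243, 235, 187, 138, 128, 127, 128, 129]
board BR [ 0.4193 -0.5179  0.018 ] [-0.0678 -0.1549]
board TR [ 0.5517 -0.5029  0.018 ] [ 0.0655 -0.155 ]
plate back L [ 0.4401 -0.4729  0.052 ] [-0.042  -0.1126]
plate back R [ 0.5119 -0.4657  0.052 ] [ 0.0301 -0.1135]
plate tip corner front [ 0.4389 -0.4604  0.052 ] [-0.0418 -0.1   ]
knob [ 0.5281 -0.4628  0.073 ] [ 0.0465 -0.1125]
front edge at far [ 0.4018 -0.3375  0.018 ] [-0.0647  0.0263]
```

Request:
{"fn": "apply_moves", "kwargs": {
  "commands": [
    [1,0,0,-0.1,0,0,0],
    [1,0,0,-0.22,0,0,0],
    [1,0,0,-0.34,0,0,0],
    [1,0,0,-0.46,0,0,0],
    [1,0,0,-0.58,0,0,0],
    [1,0,0,-0.68,0,0,0],
    [1,0,0,-0.75,0,0,0],
    [1,0,0,-0.79,0,0,0],
    [1,0,0,-0.79,0,0,0],
    [1,0,0,-0.79,0,0,0]
  ]
}}

```text
time: 3.0
position: [0.4767, -0.4934, 0.0465]
orientation: [0.665, 0.747, 0.0, 0.001]
wrist_force: [0.6, 0.3, 0.3]
grip_width: 0.005
gripper_force: 0.0
```

Request:
{"fn": "apply_moves", "kwargs": {
  "commands": [
    [1,-0.0028,0.025,0,0,0,0],
    [1,-0.0057,0.05,0,0,0,0],
    [1,-0.008,0.07,0,0,0,0],
    [1,-0.009,0.08,0,0,0,0],
    [1,-0.0102,0.09,0,0,0,0],
    [1,-0.0113,0.1,0,0,0,0],
    [1,-0.0124,0.11,0,0,0,0],
    [1,-0.0136,0.12,0,0,0,0]
  ]
}}

```text
time: 3.8
position: [0.4739, -0.4697, 0.0464]
orientation: [0.665, 0.747, -0.0, 0.001]
wrist_force: [1.4, -3.7, 2.4]
grip_width: 0.005
gripper_force: 1.8
```

Request:
{"fn": "apply_moves", "kwargs": {
  "commands": [
    [1,-0.0008,0.007,0,0,0,0],
    [1,-0.0016,0.014,0,0,0,0],
    [1,-0.0024,0.021,0,0,0,0],
    [1,-0.0032,0.028,0,0,0,0],
    [1,-0.004,0.035,0,0,0,0]
  ]
}}

```text
time: 4.3
position: [0.4718, -0.4604, 0.0448]
orientation: [0.664, 0.747, 0.0, -0.002]
wrist_force: [1.3, -0.7, 0.2]
grip_width: 0.007
gripper_force: 0.0
```

Request:
{"fn": "apply_moves", "kwargs": {
  "commands": [
    [1,-0.0006,0.005,0,0,0,0],
    [1,-0.0011,0.01,0,0,0,0]
  ]
}}

```text
time: 4.5
position: [0.4718, -0.4598, 0.0452]
orientation: [0.665, 0.747, -0.0, -0.0]
wrist_force: [-0.1, -2.3, -1.4]
grip_width: 0.005
gripper_force: 1.1
```

Request:
{"fn": "apply_moves", "kwargs": {
  "commands": [
    [1,-0.0006,0.005,0,0,0,0],
    [1,-0.0011,0.01,0,0,0,0]
  ]
}}

```text
time: 4.7
position: [0.4718, -0.4595, 0.0456]
orientation: [0.665, 0.747, -0.001, 0.001]
wrist_force: [1.3, -5.5, -3.0]
grip_width: 0.007
gripper_force: 3.1
```

Request:
{"fn": "apply_moves", "kwargs": {
  "commands": [
    [1,-0.0006,0.005,0,0,0,0],
    [1,-0.0011,0.01,0,0,0,0]
  ]
}}

```text
time: 4.9
position: [0.4717, -0.4591, 0.0458]
orientation: [0.665, 0.746, -0.001, 0.002]
wrist_force: [2.2, -9.0, -6.7]
grip_width: 0.004
gripper_force: 4.6
```

Request:
{"fn": "apply_moves", "kwargs": {
  "commands": [
    [1,-0.0006,0.005,0,0,0,0],
    [1,-0.0011,0.01,0,0,0,0]
  ]
}}

```text
time: 5.1
position: [0.4716, -0.4578, 0.0458]
orientation: [0.666, 0.746, -0.001, 0.002]
wrist_force: [2.7, -9.3, -6.9]
grip_width: 0.002
gripper_force: 4.7
```

Request:
{"fn": "apply_moves", "kwargs": {
  "commands": [
    [1,-0.0006,0.005,0,0,0,0],
    [1,-0.0011,0.01,0,0,0,0]
  ]
}}

```text
time: 5.3
position: [0.4712, -0.4543, 0.0458]
orientation: [0.665, 0.746, -0.001, 0.001]
wrist_force: [1.9, -5.5, -3.6]
grip_width: 0.003
gripper_force: 2.6
```

Request:
{"fn": "apply_moves", "kwargs": {
  "commands": [
    [1,-0.0006,0.005,0,0,0,0],
    [1,-0.0011,0.01,0,0,0,0]
  ]
}}

```text
time: 5.5
position: [0.4708, -0.4507, 0.0457]
orientation: [0.665, 0.747, -0.0, 0.0]
wrist_force: [-0.6, -3.3, -0.8]
grip_width: 0.003
gripper_force: 1.7
```

Request:
{"fn": "apply_moves", "kwargs": {
  "commands": [
    [1,-0.0011,0.01,0,0,0,0],
    [1,-0.0023,0.02,0,0,0,0],
    [1,-0.0034,0.03,0,0,0,0],
    [1,-0.0045,0.04,0,0,0,0]
  ]
}}

```text
time: 5.9
position: [0.4699, -0.4418, 0.0457]
orientation: [0.665, 0.747, -0.0, -0.0]
wrist_force: [-2.5, -3.7, -0.2]
grip_width: 0.007
gripper_force: 1.3
```

Request:
{"fn": "apply_moves", "kwargs": {
  "commands": [
    [1,-0.0006,0.005,0,0,0,0],
    [1,-0.0006,0.005,0,0,0,0]
  ]
}}

```text
time: 6.1
position: [0.4711, -0.4395, 0.0458]
orientation: [0.664, 0.747, 0.001, -0.0]
wrist_force: [-0.8, -0.9, -0.2]
grip_width: 0.004
gripper_force: 0.1
```

Request:
{"fn": "apply_moves", "kwargs": {
  "commands": [
    [1,-0.0006,0.005,0,0,0,0],
    [1,-0.0006,0.005,0,0,0,0]
  ]
}}

```text
time: 6.3
position: [0.4709, -0.4389, 0.0458]
orientation: [0.664, 0.747, 0.001, -0.0]
wrist_force: [-0.3, 0.4, 0.3]
grip_width: 0.003
gripper_force: 0.0
```

Request:
{"fn": "apply_moves", "kwargs": {
  "commands": [
    [1,0.003,-0.03,0,0,0,0],
    [1,0.008,-0.08,0,0,0,0],
    [1,0.01,-0.1,0.1,0,0,0],
    [1,0.01,-0.1,0.25,0,0,0],
    [1,0.01,-0.1,0.45,0,0,0],
    [1,0.01,-0.1,0.65,0,0,0],
    [1,0.0,0.0,0.75,0,0,0],
    [1,-0.02,0.2,0.75,0,0,0],
    [1,-0.02,0.2,0.75,0,0,0],
    [1,-0.02,0.2,0.75,0,0,0]
  ]
}}

```text
time: 7.3
position: [0.4664, -0.4001, 0.1963]
orientation: [0.664, 0.748, -0.0, 0.0]
wrist_force: [-0.3, 0.5, 0.3]
grip_width: 0.007
gripper_force: 0.0
```

```bash
python3 - <<'E'
from h import *
s=state(); print(np.round(s["position"],4),s["time"],np.round(s["wrist_force"],2)); np.save("s2.npy",np.r_[s["position"],s["orientation"]])
im=grab_frame("wrist"); a=im[0:270,230:450]; cv2.imwrite("pics/w2.png",cv2.resize(im,None,fx=1,fy=1)[:,:,::-1]); cv2.imwrite("pics/w2c.png",cv2.resize(a,None,fx=2.2,fy=2.2,interpolation=cv2.INTER_CUBIC)[:,:,::-1])
for n in ("stop","tin"): print(n,[(np.round(d["rect"]).tolist(),round(d["confidence"],2)) for d in recognise("wrist",n)[:1]])
E
```

```text
[ 0.4664 -0.4001  0.1963] 7.3 [-0.26  0.46  0.28]
stop [([291.0, 195.0, 404.0, 232.0], 0.72)]
tin [([275.0, 16.0, 361.0, 137.0], 0.58)]
```

View pics/w2c.png

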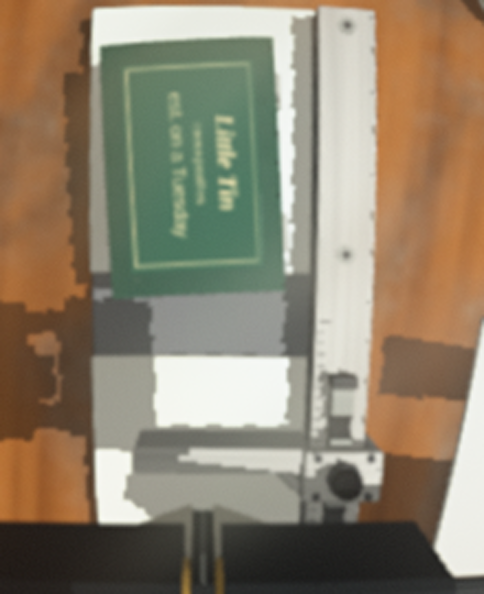

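Crop shows the inner notch uncovered at (340,428), with the knob at (345,480) just past it over the middle notch. The tin lid's corners are at (102,45), (272,38), (284,290) and (113,297). The fence's front edge is at about x = 316.

```bash
python3 - <<'E'
from h import *
s=state(); P=lambda x,y:(230+x/2.2,y/2.2)
n=["tinTL","tinTR","tinBR","tinBL","fence top far","fence top near","board far-front","board front near","innernotch","knob","groove -20 edge","groove +20 edge"]
uv=[P(102,45),P(272,38),P(284,290),P(113,297),P(318,10),P(313,350),P(92,8),P(96,500),P(340,428),P(345,480),P(200,355),P(90,275)]
w=wunproj(s,uv,[.055]*4+[.038,.038,.018,.018,.045,.070,.018,.018])
for a,b,c in zip(n,w.round(4),tojig(w).round(4)): print(a,b,c)
t=tojig(w)[:4]; print("tin centre",t.mean(0),"yaw deg",np.degrees(np.arctan2(-(t[0]-t[3])[0],(t[0]-t[3])[1])),np.degrees(np.arctan2(-(t[1]-t[2])[0],(t[1]-t[2])[1])))
E
```

```text
tinTL [ 0.4052 -0.2468  0.055 ] [-0.0511  0.116 ]
tinTR [ 0.4745 -0.2362  0.055 ] [0.0189 0.1187]
tinBR [ 0.4918 -0.3423  0.055 ] [0.0242 0.0113]
tinBL [ 0.4219 -0.3533  0.055 ] [-0.0466  0.0084]
fence top far [ 0.4944 -0.2134  0.038 ] [0.0413 0.1391]
fence top near [ 0.5105 -0.368   0.038 ] [ 0.0399 -0.0163]
board far-front [ 0.3912 -0.217   0.018 ] [-0.0616  0.1472]
board front near [ 0.4171 -0.4586  0.018 ] [-0.0632 -0.0957]
innernotch [ 0.5269 -0.4005  0.045 ] [ 0.0525 -0.0505]
knob [ 0.527  -0.4165  0.07  ] [ 0.0507 -0.0664]
groove -20 edge [ 0.461  -0.3795  0.018 ] [-0.0106 -0.0222]
groove +20 edge [ 0.4055 -0.3471  0.018 ] [-0.0622  0.0163]
tin centre [-0.01363536  0.06360632] yaw deg 2.3876942125274834 2.7961275069738414
```

Request:
{"fn": "apply_moves", "kwargs": {
  "commands": [
    [1,-0.08,0.09,0,0,0,0],
    [1,-0.2,0.22,0,0,0,0],
    [1,-0.32,0.35,0,0,0,0],
    [1,-0.42,0.46,0,0,0,0],
    [1,-0.456,0.497,-0.1,0,0,0],
    [1,-0.456,0.497,-0.28,0,0,0],
    [1,-0.456,0.497,-0.46,0,0,0],
    [1,-0.456,0.497,-0.62,0,0,0],
    [1,-0.456,0.497,-0.73,0,0,0],
    [1,-0.456,0.497,-0.765,0,0,0]
  ]
}}

```text
time: 8.45
position: [0.3737, -0.3004, 0.0402]
orientation: [0.665, 0.747, 0.0, -0.002]
wrist_force: [0.6, 0.9, -0.8]
grip_width: 0.005
gripper_force: 0.0
```

Request:
{"fn": "apply_moves", "kwargs": {
  "commands": [
    [1,0,0,0,0,0,0]
  ]
}}

```text
time: 8.55
position: [0.3747, -0.3007, 0.0418]
orientation: [0.665, 0.747, 0.0, -0.001]
wrist_force: [0.1, -0.2, 0.4]
grip_width: 0.003
gripper_force: 0.0
```

Request:
{"fn": "apply_moves", "kwargs": {
  "commands": [
    [1,0.03,0.0034,0,0,0,0],
    [1,0.06,0.0068,0,0,0,0],
    [1,0.075,0.0085,0,0,0,0],
    [1,0.085,0.0097,0,0,0,0],
    [1,0.095,0.0108,0,0,0,0],
    [1,0.105,0.012,0,0,0,0],
    [1,0.115,0.0131,0,0,0,0],
    [1,0.125,0.0142,0,0,0,0]
  ]
}}

```text
time: 9.35
position: [0.3993, -0.2978, 0.0426]
orientation: [0.665, 0.747, -0.0, -0.001]
wrist_force: [-3.0, -1.2, 3.0]
grip_width: 0.006
gripper_force: 1.4
```

Request:
{"fn": "apply_moves", "kwargs": {
  "commands": [
    [1,0.008,0.0009,0,0,0,0],
    [1,0.016,0.0018,0,0,0,0],
    [1,0.024,0.0027,0,0,0,0]
  ]
}}

```text
time: 9.65
position: [0.4049, -0.2972, 0.0427]
orientation: [0.665, 0.747, 0.0, -0.0]
wrist_force: [-0.6, -0.1, 1.1]
grip_width: 0.006
gripper_force: 0.9
```

Request:
{"fn": "apply_moves", "kwargs": {
  "commands": [
    [1,0.007,0.0008,0,0,0,0],
    [1,0.014,0.0016,0,0,0,0]
  ]
}}

```text
time: 9.85
position: [0.4078, -0.2969, 0.0427]
orientation: [0.665, 0.747, 0.0, 0.0]
wrist_force: [-1.7, -0.1, 0.5]
grip_width: 0.006
gripper_force: 0.8
```

Request:
{"fn": "apply_moves", "kwargs": {
  "commands": [
    [1,0.006,0.0007,0,0,0,0],
    [1,0.012,0.0014,0,0,0,0]
  ]
}}

```text
time: 10.05
position: [0.4101, -0.2966, 0.0427]
orientation: [0.665, 0.747, 0.0, -0.0]
wrist_force: [-2.5, -0.2, 0.5]
grip_width: 0.01
gripper_force: 0.7
```

Request:
{"fn": "apply_moves", "kwargs": {
  "commands": [
    [1,0.004,0.0005,0,0,0,0],
    [1,0.006,0.0007,0,0,0,0]
  ]
}}

```text
time: 10.25
position: [0.4113, -0.2964, 0.0427]
orientation: [0.665, 0.747, 0.0, 0.0]
wrist_force: [-1.5, 0.4, 0.3]
grip_width: 0.005
gripper_force: 0.6
```

Request:
{"fn": "apply_moves", "kwargs": {
  "commands": [
    [1,0.003,0.0003,0,0,0,0],
    [1,0.005,0.0006,0,0,0,0]
  ]
}}

```text
time: 10.45
position: [0.4122, -0.2964, 0.0427]
orientation: [0.665, 0.747, 0.0, -0.0]
wrist_force: [-0.9, 0.1, -0.5]
grip_width: 0.004
gripper_force: 0.6
```

Request:
{"fn": "apply_moves", "kwargs": {
  "commands": [
    [1,0.004,0.0005,0,0,0,0],
    [1,0.006,0.0007,0,0,0,0]
  ]
}}

```text
time: 10.65
position: [0.4135, -0.2962, 0.0428]
orientation: [0.665, 0.747, 0.0, 0.0]
wrist_force: [-2.0, -0.4, -0.9]
grip_width: 0.006
gripper_force: 0.4
```

Request:
{"fn": "apply_moves", "kwargs": {
  "commands": [
    [1,0.004,0.0005,0,0,0,0],
    [1,0.006,0.0007,0,0,0,0]
  ]
}}

```text
time: 10.85
position: [0.4148, -0.2961, 0.0427]
orientation: [0.665, 0.747, 0.0, 0.0]
wrist_force: [-0.7, -0.2, 0.9]
grip_width: 0.005
gripper_force: 0.4
```

Request:
{"fn": "apply_moves", "kwargs": {
  "commands": [
    [1,0.003,0.0003,0,0,0,0],
    [1,0.005,0.0006,0,0,0,0]
  ]
}}

```text
time: 11.05
position: [0.4151, -0.296, 0.0427]
orientation: [0.665, 0.747, -0.0, -0.0]
wrist_force: [-2.9, -0.8, 3.2]
grip_width: 0.009
gripper_force: 1.8
```

Request:
{"fn": "apply_moves", "kwargs": {
  "commands": [
    [1,0.002,0.0002,0,0,0,0],
    [1,0.003,0.0003,0,0,0,0]
  ]
}}

```text
time: 11.25
position: [0.4151, -0.296, 0.0426]
orientation: [0.665, 0.747, -0.001, -0.001]
wrist_force: [-5.0, 0.1, 5.3]
grip_width: 0.007
gripper_force: 3.0
```

Request:
{"fn": "apply_moves", "kwargs": {
  "commands": [
    [1,0.002,0.0002,0,0,0,0],
    [1,0.003,0.0003,0,0,0,0]
  ]
}}

```text
time: 11.45
position: [0.4151, -0.296, 0.0426]
orientation: [0.665, 0.747, -0.001, -0.001]
wrist_force: [-7.2, 0.4, 6.2]
grip_width: 0.008
gripper_force: 3.8
```

Request:
{"fn": "apply_moves", "kwargs": {
  "commands": [
    [1,-0.05,-0.006,0,0,0,0],
    [1,-0.1,-0.011,0.05,0,0,0],
    [1,-0.1,-0.011,0.2,0,0,0],
    [1,-0.1,-0.011,0.35,0,0,0],
    [1,0.0,0.12,0.4,0,0,0],
    [1,0.12,0.28,0.4,0,0,0],
    [1,0.2,0.4,0.4,0,0,0],
    [1,0.2,0.437,0.38,0,0,0],
    [1,0.2,0.437,0.35,0,0,0],
    [1,0.2,0.437,0.35,0,0,0]
  ]
}}

```text
time: 12.45
position: [0.4552, -0.2094, 0.1119]
orientation: [0.665, 0.747, -0.001, -0.001]
wrist_force: [-0.4, -0.3, 0.7]
grip_width: 0.002
gripper_force: 0.0
```

```bash
python3 - <<'E'
from h import *
s=state(); print(np.round(s["position"],4),tojig(s["position"]),s["time"])
a=grab_frame("top")[190:270,225:375]; cv2.imwrite("pics/t3.png",cv2.resize(a,None,fx=5,fy=5,interpolation=cv2.INTER_CUBIC)[:,:,::-1])
a=grab_frame("scene")[160:330,260:420]; cv2.imwrite("pics/s3.png",cv2.resize(a,None,fx=3.5,fy=3.5,interpolation=cv2.INTER_CUBIC)[:,:,::-1])
E
```

```text
[ 0.4552 -0.2094  0.1119] [0.00277348 0.14749719] 12.45
```

View pics/s3.png

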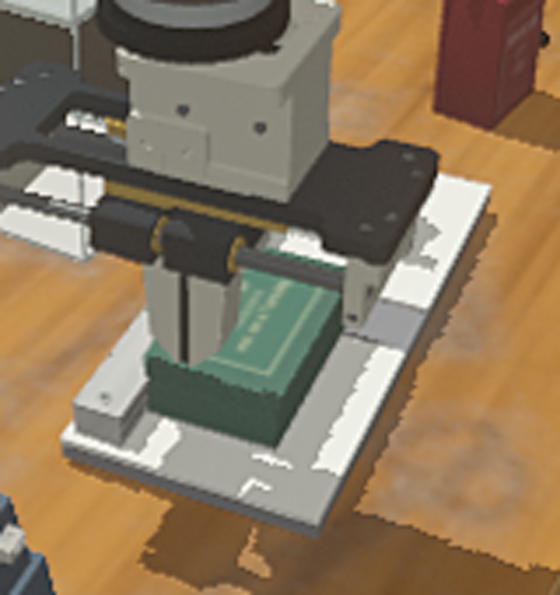

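Request:
{"fn": "apply_moves", "kwargs": {
  "commands": [
    [1,0.01,0.01,-0.08,0,0,0],
    [1,0.01,0.01,-0.18,0,0,0],
    [1,0.01,0.01,-0.27,0,0,0],
    [1,0.01,0.01,-0.33,0,0,0],
    [1,0.01,0.01,-0.345,0,0,0],
    [1,0.01,0.01,-0.345,0,0,0]
  ]
}}

```text
time: 13.15
position: [0.4584, -0.2064, 0.0431]
orientation: [0.665, 0.747, -0.0, -0.001]
wrist_force: [-0.2, 0.5, 0.8]
grip_width: 0.007
gripper_force: 0.0
```

Request:
{"fn": "apply_moves", "kwargs": {
  "commands": [
    [1,0.0045,-0.04,0,0,0,0],
    [1,0.0085,-0.075,0,0,0,0],
    [1,0.0102,-0.09,0,0,0,0],
    [1,0.0119,-0.105,0,0,0,0],
    [1,0.0136,-0.12,0,0,0,0],
    [1,0.0154,-0.135,0,0,0,0],
    [1,0.0171,-0.15,0,0,0,0],
    [1,0.0188,-0.165,0,0,0,0],
    [1,0.0205,-0.18,0,0,0,0],
    [1,0.0222,-0.195,0,0,0,0]
  ]
}}

```text
time: 14.15
position: [0.4632, -0.2456, 0.0437]
orientation: [0.665, 0.747, 0.0, -0.0]
wrist_force: [-0.6, 2.8, 2.6]
grip_width: 0.003
gripper_force: 1.1
```

Request:
{"fn": "apply_moves", "kwargs": {
  "commands": [
    [1,0.0017,-0.015,0,0,0,0],
    [1,0.0034,-0.03,0,0,0,0],
    [1,0.0051,-0.045,0,0,0,0],
    [1,0.0068,-0.06,0,0,0,0],
    [1,0.0085,-0.075,0,0,0,0],
    [1,0.0102,-0.09,0,0,0,0],
    [1,0.0119,-0.105,0,0,0,0],
    [1,0.0136,-0.12,0,0,0,0],
    [1,0.0154,-0.135,0,0,0,0],
    [1,0.0171,-0.15,0,0,0,0]
  ]
}}

```text
time: 15.15
position: [0.4667, -0.2757, 0.0437]
orientation: [0.665, 0.747, 0.0, -0.0]
wrist_force: [-0.5, 2.6, 1.9]
grip_width: 0.004
gripper_force: 1.0
```

Request:
{"fn": "apply_moves", "kwargs": {
  "commands": [
    [1,0.0011,-0.01,0,0,0,0],
    [1,0.0023,-0.02,0,0,0,0],
    [1,0.0034,-0.03,0,0,0,0],
    [1,0.0045,-0.04,0,0,0,0],
    [1,0.0057,-0.05,0,0,0,0],
    [1,0.0057,-0.05,0,0,0,0]
  ]
}}

```text
time: 15.75
position: [0.4678, -0.2861, 0.0437]
orientation: [0.665, 0.747, -0.0, 0.0]
wrist_force: [-0.1, 0.0, 0.8]
grip_width: 0.006
gripper_force: 0.1
```

```bash
python3 - <<'E'
from h import *
s=state(); print(np.round(s["position"],4),tojig(s["position"]),s["time"],s["wrist_force"])
a=grab_frame("scene")[170:300,290:410]; cv2.imwrite("pics/s4.png",cv2.resize(a,None,fx=4.5,fy=4.5,interpolation=cv2.INTER_CUBIC)[:,:,::-1])
E
```

```text
[ 0.4678 -0.2861  0.0437] [0.00660667 0.06986536] 15.75 [-0.06175202  0.03282187  0.84434685]
```

View pics/s4.png

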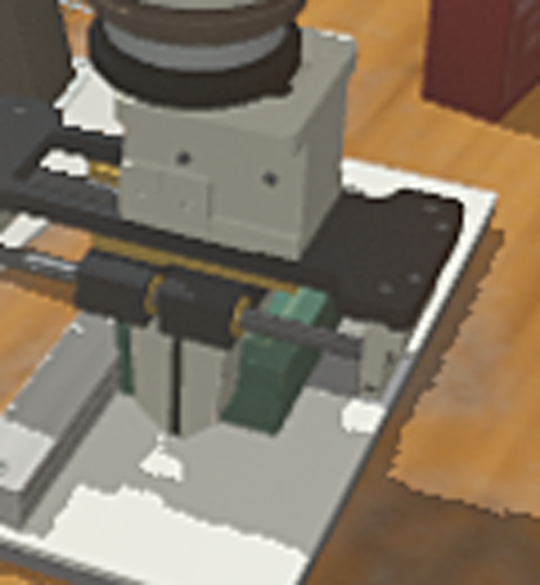

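The scene view shows the fingers squarely behind the tin's end and the tin flush with the fence. I'll creep it on in small steps.

Request:
{"fn": "apply_moves", "kwargs": {
  "commands": [
    [1,0.0006,-0.005,0,0,0,0],
    [1,0.0011,-0.01,0,0,0,0],
    [1,0.0017,-0.015,0,0,0,0]
  ]
}}

```text
time: 16.1
position: [0.468, -0.2884, 0.0437]
orientation: [0.665, 0.747, 0.0, -0.0]
wrist_force: [-0.5, 2.0, -0.2]
grip_width: 0.003
gripper_force: 0.7
```

Request:
{"fn": "apply_moves", "kwargs": {
  "commands": [
    [1,0.0004,-0.003,0,0,0,0],
    [1,0.0006,-0.005,0,0,0,0]
  ]
}}

```text
time: 16.3
position: [0.4682, -0.2896, 0.0437]
orientation: [0.665, 0.747, -0.0, -0.0]
wrist_force: [0.2, 1.3, -0.6]
grip_width: 0.007
gripper_force: 0.6
```

Request:
{"fn": "apply_moves", "kwargs": {
  "commands": [
    [1,0.0003,-0.002,0,0,0,0],
    [1,0.0004,-0.004,0,0,0,0]
  ]
}}

```text
time: 16.5
position: [0.4683, -0.2904, 0.0437]
orientation: [0.665, 0.747, -0.0, -0.0]
wrist_force: [0.4, 1.0, 0.6]
grip_width: 0.002
gripper_force: 0.5
```

Request:
{"fn": "apply_moves", "kwargs": {
  "commands": [
    [1,0.0003,-0.002,0,0,0,0],
    [1,0.0004,-0.004,0,0,0,0]
  ]
}}

```text
time: 16.7
position: [0.4683, -0.2912, 0.0437]
orientation: [0.665, 0.747, -0.0, -0.0]
wrist_force: [-0.2, 0.8, -0.8]
grip_width: 0.009
gripper_force: 0.4
```

Request:
{"fn": "apply_moves", "kwargs": {
  "commands": [
    [1,0.0003,-0.002,0,0,0,0],
    [1,0.0004,-0.004,0,0,0,0]
  ]
}}

```text
time: 16.9
position: [0.4684, -0.2913, 0.0437]
orientation: [0.665, 0.747, 0.0, -0.0]
wrist_force: [-0.9, 2.5, 1.7]
grip_width: 0.004
gripper_force: 1.6
```

Request:
{"fn": "apply_moves", "kwargs": {
  "commands": [
    [1,0.0001,-0.001,0,0,0,0],
    [1,0.0003,-0.003,0,0,0,0]
  ]
}}

```text
time: 17.1
position: [0.4684, -0.2914, 0.0437]
orientation: [0.664, 0.747, 0.0, -0.001]
wrist_force: [-2.6, 5.4, 2.5]
grip_width: 0.004
gripper_force: 2.9
```

Request:
{"fn": "apply_moves", "kwargs": {
  "commands": [
    [1,-0.005,0.05,0,0,0,0],
    [1,-0.012,0.12,0,0,0,0],
    [1,-0.012,0.12,0.15,0,0,0],
    [1,-0.012,0.12,0.35,0,0,0],
    [1,-0.012,0.12,0.55,0,0,0],
    [1,-0.012,0.0,0.72,0,0,0],
    [1,-0.012,-0.2,0.76,0,0,0],
    [1,-0.012,-0.4,0.76,0,0,0],
    [1,-0.012,-0.53,0.76,0,0,0],
    [1,-0.012,-0.53,0.76,0,0,0]
  ]
}}

```text
time: 18.1
position: [0.4646, -0.4032, 0.1954]
orientation: [0.667, 0.745, -0.001, 0.001]
wrist_force: [-0.4, -0.1, -0.3]
grip_width: 0.001
gripper_force: 0.0
```

```bash
python3 - <<'E'
from h import *
s=state(); print(np.round(s["position"],4),s["time"])
im=grab_frame("wrist"); a=im[0:270,230:450]; cv2.imwrite("pics/w5.png",im[:,:,::-1]); cv2.imwrite("pics/w5c.png",cv2.resize(a,None,fx=2.2,fy=2.2,interpolation=cv2.INTER_CUBIC)[:,:,::-1])
E
```

```text
[ 0.4646 -0.4032  0.1954] 18.1
```

View pics/w5c.png

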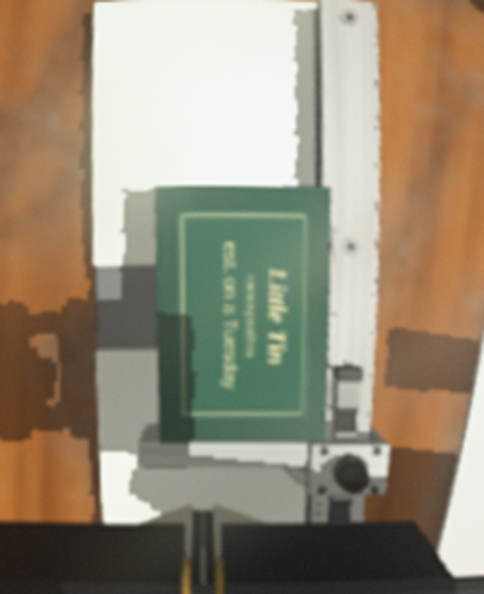

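The tin now sits against the fence with its end at the stop plate (lid corners (156,187), (329,188), (326,440), (163,441)). The inner notch at (348,415) is still uncovered and the knob is at (350,472).

```bash
python3 - <<'E'
from h import *
s=state(); P=lambda x,y:(230+x/2.2,y/2.2)
w=wunproj(s,[P(156,187),P(329,188),P(326,440),P(163,441),P(350,472),P(319,10),P(348,415)],[.055]*4+[.07,.038,.045]); t=tojig(w); print(t.round(4)); t=t[:4]
print(t.mean(0),[np.degrees(np.arctan2(-(a-b)[0],(a-b)[1])) for a,b in ((t[0],t[3]),(t[1],t[2]))],np.degrees(np.arctan2(*(t[1]-t[0])[::-1])),np.degrees(np.arctan2(*(t[2]-t[3])[::-1])))
E
```

```text
[[-0.0286  0.0555]
 [ 0.0423  0.0561]
 [ 0.0441 -0.0516]
 [-0.0267 -0.052 ]
 [ 0.0523 -0.0612]
 [ 0.0417  0.1406]
 [ 0.0555 -0.0428]]
[0.00776127 0.00198546] [np.float64(0.9833410487598527), np.float64(0.9768500697590399)] 0.4724554127010802 0.3399082683761789
```

```bash
python3 - <<'E'
from h import *
s=state(); print(np.round(s["position"],4),s["time"])
im=grab_frame("wrist")[:,:,::-1]; cv2.imwrite("pics/w6.png",im)
cs=[]
for f,dy in (("w2",0),("w5",0),("w6",0)):
    a=cv2.imread(f"pics/{f}.png")[160:240,355:413]; cs.append(cv2.resize(a,None,fx=4.5,fy=4.5,interpolation=cv2.INTER_CUBIC))
cv2.imwrite("pics/cmp.png",np.hstack(cs))
E
```

```text
[ 0.4653 -0.4     0.1953] 18.15
```

View pics/cmp.png

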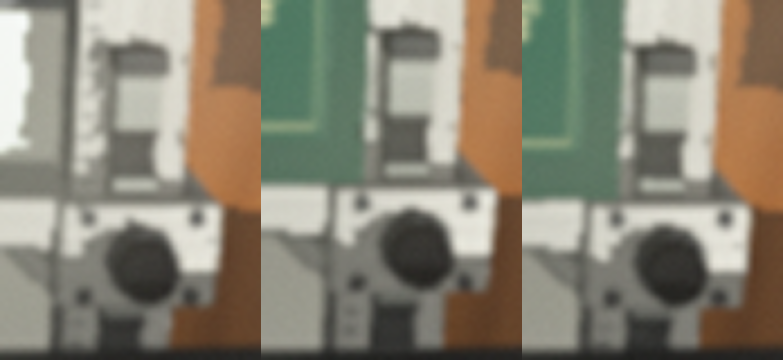

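Frames before the tin push (left) and now (right) show the same knob-to-notch relation, so the stop is still in its notch. One numeric check of the tin's squareness and place in the settled frame.

```bash
python3 - <<'E'
from h import *
s=state(); print(np.round(s["position"],4),np.round(s["orientation"],4))
im=cv2.imread("pics/w6.png").astype(int); m=((im[:,:,1]-im[:,:,2]>12)).astype(np.uint8); m[:, :280]=0; m[:,400:]=0; m[:70]=0; m[215:]=0
m=cv2.morphologyEx(m,cv2.MORPH_CLOSE,np.ones((9,9),np.uint8))
E=[];F=[]
g=cv2.cvtColor(im.astype(np.uint8),cv2.COLOR_BGR2GRAY)
for r in range(95,190,5):
    c=np.flatnonzero(m[r]); E.append((c[0]-.5,r,c[-1]+.5,r))
E=np.array(E); 
for k,(a) in enumerate((E[:,:2],E[:,2:])):
    p=tojig(wunproj(s,a,.055)); f=np.polyfit(p[:,1],p[:,0],1); print("side",k,"x mean",p[:,0].mean().round(4),"slope",f[0].round(4),"res",np.std(p[:,0]-np.polyval(f,p[:,1])).round(4))
# board front edge as reference
B=[]
for r in range(15,200,8):
    d=im[r,255:300].sum(1); B.append((255+np.argmax(np.diff(d))+.5,r))
p=tojig(wunproj(s,B,.018)); f=np.polyfit(p[:,1],p[:,0],1); print("board front x",np.median(p[:,0]).round(4),"slope",f[0].round(4),np.std(p[:,0]-np.polyval(f,p[:,1])).round(4))
# fence front top edge beyond the tin (y>0.06)
for r in (10,30,50,70): print(r,g[r,362:385].tolist())
cols=np.arange(310,365,6); p=[]; 
for c in cols:
    q=np.flatnonzero(m[:,c]); p.append((c,q[0]-.5,q[-1]+.5))
p=np.array(p)
for j in (1,2):
    t=tojig(wunproj(s,p[:,[0,j]],.055)); print("end",j,np.median(t[:,1]).round(4),"slope",np.polyfit(t[:,0],t[:,1],1)[0].round(4))
E
```

```text
[ 0.466  -0.3979  0.1954] [ 6.650e-01  7.469e-01  2.000e-04 -3.000e-04]
side 0 x mean -0.0287 slope -0.0215 res 0.0003
side 1 x mean 0.0424 slope -0.0058 res 0.0002
board front x -0.0615 slope -0.002 0.0008
10 [225, 190, 169, 169, 168, 167, 167, 167, 163, 148, 117, 104, 122, 169, 199, 209, 210, 207, 206, 206, 204, 197, 191]
30 [236, 211, 177, 168, 167, 168, 168, 167, 166, 153, 125, 97, 107, 153, 199, 217, 217, 215, 213, 211, 209, 211, 214]
50 [245, 235, 193, 167, 165, 166, 166, 166, 165, 153, 127, 96, 93, 145, 201, 222, 222, 220, 220, 217, 215, 215, 217]
70 [245, 232, 191, 165, 163, 166, 165, 166, 162, 151, 124, 91, 93, 146, 204, 224, 226, 224, 224, 221, 220, 220, 220]
end 1 0.0556 slope 0.0019
end 2 -0.0533 slope 0.0073
```

```bash
python3 -c "
from rig import *
print(finish_job())"
```

```text
the job is handed in; nothing more can be done
None
```

I handed the job in with the stop in the middle notch. The tin is square against the fence and its end rests on the stop, all as measured from the camera and contact forces. The arm is clear above the jig; I did not re-measure the carton, spool and jar at the end, and no verdict came back.

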